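Make room for a tea tin in a tight row

TASK

Put the tea tin that stands loose on the table into the row in the wooden rack, right beside the tall tin, on the side of the robot's right hand, between the tall tin and its present neighbour. The row is tight, so first nudge the tins apart to open a gap, without lifting or tipping them, then lower the tin in. All five must end upright on the rack's floor, square in the row, and the other things on the table stay where they are.

Things in the scene. Friction and masses are not known exactly. Their poses are not given: they have to be found in the camera images.
- rack: Wooden rack fixed to the table. Origin under its centre; x away from the robot, y along the row to the robot's left. Inside 66 (x) by 262 (y) mm, floor 8 mm above table; end walls 12 thick, 55 high; front and back rails 8 thick, 18 high, so the tins' fronts and backs stand free. Four tins touch face to face, 27 to 42 mm free at either end; five fit with 22 mm to spare. Tins slide easily.
- tall_tin_mid (a point): The tall tin: same plain metal, 56 mm deep (own x) by 48 mm thick (own y) but 92 mm tall, the tallest in the row, about 0.25 kg. First, second or third in the row counted from the robot's left. Point at its centre, 46 mm above its underside; x front to back, y along the row, z up.
- tin_b_mid (a point): Plain metal tea tin with rectangular body, 56 mm deep (own x) by 48 mm thick (own y) by 76 mm tall, smooth lid, about 0.25 kg. One of the three short tins of the row, first, second or third from the robot's left. Point at its centre, 38 mm above its underside; x runs front to back, y along the row, z up.
- tin_c_mid (a point): Plain metal tea tin with rectangular body, 56 mm deep (own x) by 48 mm thick (own y) by 76 mm tall, smooth lid, about 0.25 kg. Another short tin of the row, first, second or third from the robot's left. Point at its centre, 38 mm above its underside; x runs front to back, y along the row, z up.
- tin_d_mid (a point): Plain metal tea tin with rectangular body, 56 mm deep (own x) by 48 mm thick (own y) by 76 mm tall, smooth lid, about 0.25 kg. The short tin that is always the last of the row, at the robot's right-hand end. Point at its centre, 38 mm above its underside; x runs front to back, y along the row, z up.
- loose_tin_mid (a point): The tin to put away: plain metal, rectangular, 56 deep (own x) by 48 thick (own y) by 76 mm tall, about 0.25 kg, like the short ones in the row but standing upright alone on the table between rack and robot. Point at its centre, 38 mm above its underside; z up. May go in either way round.
- mug: Bystander: white mug with handle, 78 mm across, 95 mm tall; origin under its centre.
- jam_jar: Bystander: glass jar with metal lid, 68 mm across, 85 mm tall; origin under its centre.
- coffee_can: Bystander: round can, 72 mm across, 110 mm tall, beside the rack; origin under its centre.
- pepper_mill: Bystander: dark wooden pepper mill, 54 mm across, 140 mm tall, beside the rack; origin under its centre.
- spoon: Bystander: spoon lying to the robot's left of the rack; origin under its middle.
- sauce_bottle: Bystander: small brown bottle, 52 mm across, 140 mm tall, to the robot's right; origin under its centre.

How it is judged (in metres and radians):
On the way:
1. The gap on the tall tin's right (robot's right) is open wide enough for a tin ((y of tin_b_mid in the frame of tall_tin_mid above 0 m or y of tin_b_mid in the frame of tall_tin_mid below -0.095 m) and (y of tin_c_mid in the frame of tall_tin_mid above 0 m or y of tin_c_mid in the frame of tall_tin_mid below -0.095 m) and (y of tin_d_mid in the frame of tall_tin_mid above 0 m or y of tin_d_mid in the frame of tall_tin_mid below -0.095 m)), for 0.2 s.
At the end, for the whole second after the job is handed in: Loose tin in the rack just right of the tall tin (centres 42 to 80 mm apart), a row tin beyond it; all five upright (0.08 rad), on the rack's floor (5 mm), within 12 mm of the row's centre line, between the ends, square to 0.2 rad; other things within 40 mm of where they were (y of loose_tin_mid in the frame of tall_tin_mid between -0.08 and -0.042 m and y of loose_tin_mid in the frame of tin_d_mid above 0.042 m and z of tall_tin_mid in the frame of rack below 0.059 m and angle between each of tall_tin_mid, tin_b_mid, tin_c_mid, tin_d_mid, loose_tin_mid's own z axis and vertical below 0.08 rad and x of tall_tin_mid in the frame of rack between -0.012 and 0.012 m and y of tall_tin_mid in the frame of rack between -0.11 and 0.11 m and angle between the x axis of each of tall_tin_mid, tin_b_mid, tin_c_mid, tin_d_mid, loose_tin_mid and the x axis of rack, either way round below 0.2 rad and z of each of tin_b_mid, tin_c_mid, tin_d_mid, loose_tin_mid in the frame of rack below 0.051 m and x of tin_b_mid in the frame of rack between -0.012 and 0.012 m and y of tin_b_mid in the frame of rack between -0.11 and 0.11 m and x of tin_c_mid in the frame of rack between -0.012 and 0.012 m and y of tin_c_mid in the frame of rack between -0.11 and 0.11 m and x of tin_d_mid in the frame of rack between -0.012 and 0.012 m and y of tin_d_mid in the frame of rack between -0.11 and 0.11 m and x of loose_tin_mid in the frame of rack between -0.012 and 0.012 m and y of loose_tin_mid in the frame of rack between -0.11 and 0.11 m and distance of each of mug, jam_jar, coffee_can, pepper_mill, spoon, sauce_bottle from where it was at the start of the episode below 0.04 m); the robot touches nothing.
It fails at once if a tin of the row is lifted out of the rack (more than 20 mm off its floor) (z of tall_tin_mid in the frame of rack above 0.074 m or z of any of tin_b_mid, tin_c_mid, tin_d_mid in the frame of rack above 0.066 m).
It fails at once if a tin of the row is tipped by more than about 25 degrees (angle between any of tall_tin_mid, tin_b_mid, tin_c_mid, tin_d_mid's own z axis and vertical above 0.45 rad).
It fails at once if one of the other things on the table is shifted by more than 40 mm or knocked over (distance of any of mug, jam_jar, coffee_can, pepper_mill, spoon, sauce_bottle from where it was at the start of the episode above 0.04 m or angle between any of mug, jam_jar, coffee_can, pepper_mill, sauce_bottle's own z axis and vertical above 0.5 rad).
It also fails if it takes over 64 s, if anything falls off the work surface, if the arm or the gripper's body presses on something with over 40 N, if the wrist force passes 120 N, or if a joint passes its speed limit or range.

ROBOT

A 6-joint arm with a two-finger parallel gripper is mounted at the origin on the work surface. World frame = base frame: x ahead of the robot, y to its left, z up, the work surface at z = 0. Lengths are in mm, angles in degrees, forces in N, time in s.
With the tool pointing down it reaches from about 300 to 850 mm from the base axis. Payload 4.2 kg.
Tool frame: the origin (TCP) lies at the very end of the fingers, on their centre line; the grasp point (between the pads) lies 19 mm behind it; z points along the fingers, y is the line along which they close (so a half turn about z gives the same grasp; the last joint's range is limited). The gripper opens to 91 mm and grips with 3 to 60 N. Pads are 32 mm wide; open, the fingers measure 118 mm over their backs; the gripper's body (76 mm by 178 mm) begins 60 mm behind the grasp point.
Start: joints at [-1.146, 18.312, 89.639, -0, 72.044, -1.146], TCP at [575.016, 0, 213.976] pointing down, gripper open.
Joint ranges: [-177.97, 177.97], [-48.28, 115.42], [12.27, 149.76], [-77.06, 257.06], [2.81, 150.46], [-146.56, 146.56]. Speed limits (degrees/s): [147.25, 147.25, 180, 180, 180, 180].

INTERFACE

Orientations are given as [roll, pitch, yaw] about the fixed x, y, z axes, in that order (R = Rz(yaw) Ry(pitch) Rx(roll)).
In Python, from workcell import * gives the robot as it stands.
- The arm moves only by the tool move_arm, never from a script. Its argument "motion" is a list of rows, each a list of 3 entries, a list of its own where there are three numbers: the finger opening in mm, from 0 to 91.2, then the shift along the world's x, y, z in units of 25 mm (1.0 is 25 mm), then the turn, a rotation vector about the world's x, y, z in units of 4 degrees (1.0 is 4 degrees). In form: [[grip, [x, y, z], [ax, ay, az]], ...]. A call has 1 to 20 rows; each row shifts and turns the commanded pose from where the row before left it; what a row does not reach is not made up. A row lasts 1/12 s, in which the tool goes at most 41.7 mm and 7.16 degrees, less where a joint would pass 70% of its speed; a pose out of reach is approached as far as the arm can. A call with a number of a shift or a turn outside -1 to 1 is refused whole. A call with a gripper value outside its range is refused whole. The fingers move at their own pace and stop on an object; "grip_force" is the grip in N (left out, the last holds). Time passes only in rows, so rows that do not move let the fingers close. It gives the time, the measured TCP pose, the force, the opening and the grip force at its end, in the units of the state.
- state(): the state, without advancing time (a new reading comes with each control period).
- grab_frame(name): name is "scene" or "side" or "wrist"; returns the picture (400x640x3 uint8, blue, green, red); there is no depth.
- camera_info(name): a dict with "fx", "fy", "cx", "cy" (pixels), "rvec" (rotation vector, rad) and "tvec" (3), from world to camera coordinates, as OpenCV has them. Camera axes: x right, y down, z forward; pixel columns grow to the right and rows downward; lengths in mm; the calibration is good to about 2 mm. A picture is of the moment at which its call begins: read the wrist's pose just before it. camera_info takes no time and is no camera call; for the wrist camera it gives the pose at the moment of the call.
- job_done(): hands the job in; it is judged then, once.
The state is a dict: "time_s": time; "qpos": joint angles; "qvel": joint speeds; "effort": joint torques, N m; "ee_pos": TCP position; "ee_rot": TCP orientation; "force": force on the tool from outside, world axes, zero at the start; "torque": the same for the moment, N m; "gripper_width": finger opening in mm; "gripper_force": force on a finger pad.
Only numpy, scipy, OpenCV 4.12 (cv2) and the standard library are available. Lean on these libraries where they do the work, as an engineer would, in place of code of your own. Each camera call takes 0.05 s, during which the arm holds its last target. There are 200 camera calls.

## Working session

There is one attempt and no reset: what is moved stays moved. The work goes in short steps, Python scripts to look and compute and a tool call to move; the robot and the scene stay as the last step left them, time stands still between calls to the robot, and variables do not carry over. Pictures are saved under pics/ and viewed, at most 10 in all, crops included, and the job is handed in when it is done.

Besides the shell and the picture viewer there is one more tool, called after "Request:" by a JSON object that holds its "name" and its "arguments", one argument or row to a line. move_arm: Moves the arm, as the interface text tells. Shifts and turns lie within -1 to 1; 1 stands for 25 mm of shift or 4 degrees of turn. Its arguments: {"type":"object","properties":{"motion":{"type":"array","items":{"type":"array"}},"grip_force":{"type":"number"}},"required":["motion"]}

```bash
mkdir -p pics
cat > h.py <<'E'
from workcell import *
import numpy as np, cv2
def ray(name,u,v,z,ci=None):
    c=ci or camera_info(name); R=cv2.Rodrigues(np.array(c["rvec"],float))[0]; t=np.array(c["tvec"],float).ravel()
    d=R.T@np.array([(u-c["cx"])/c["fx"],(v-c["cy"])/c["fy"],1]); o=-R.T@t
    return o+d*(z-o[2])/d[2]
def proj(name,P,ci=None):
    c=ci or camera_info(name)
    K=np.array([[c["fx"],0,c["cx"]],[0,c["fy"],c["cy"]],[0,0,1.]])
    return cv2.projectPoints(np.array(P,float).reshape(-1,1,3),np.array(c["rvec"],float),np.array(c["tvec"],float),K,None)[0].reshape(-1,2)
E
python3 - <<'E'
from h import *
for n in("scene","side","wrist"):
    cv2.imwrite(f"pics/{n}0.png",grab_frame(n)); c=camera_info(n)
    R=cv2.Rodrigues(np.array(c["rvec"],float))[0]; print(n,(-R.T@np.array(c["tvec"]).ravel()).round(),R[2].round(2))
print(state())
E
```

```text
scene [1453.  -29.  679.] [-0.82  0.01 -0.57]
side [307. 786. 960.] [ 0.2  -0.64 -0.74]
wrist [575.  78. 384.] [-0.   -0.28 -0.96]
{'time_s': 0.15, 'qpos': array([-1.14782957e+00,  1.83432392e+01,  8.96890245e+01,  5.96733151e-04,
        7.20438725e+01, -1.14713826e+00]), 'qvel': array([ 0.09879258, -0.20670588, -0.18646338,  0.04338183,  0.01599279,
       -0.06836995]), 'effort': array([-5.72294630e-04, -4.12774551e+01, -2.32154489e+01,  7.26667210e-02,
        4.33494255e-02, -9.00343002e-05]), 'ee_pos': array([ 5.74631041e+02, -7.72242602e-03,  2.13322276e+02]), 'ee_rot': array([-1.79923890e+02, -2.09155662e-03,  8.99991230e+01]), 'force': array([-0.49773208,  0.52073443, -0.37911676]), 'torque': array([ 0.02101605, -0.02839075,  0.00041748]), 'gripper_force': 0.0, 'gripper_width': 91.0656594882633}
```

View pics/scene0.png

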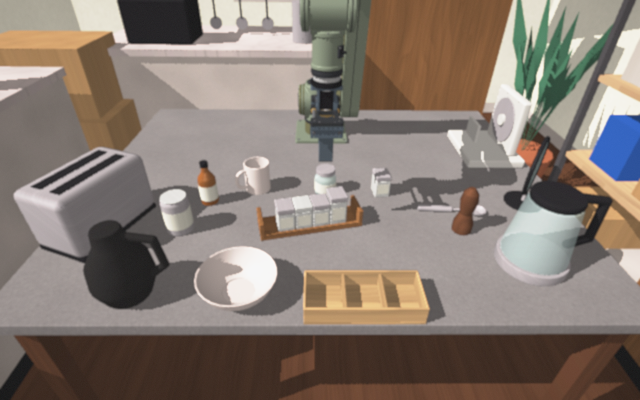

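View pics/side0.png

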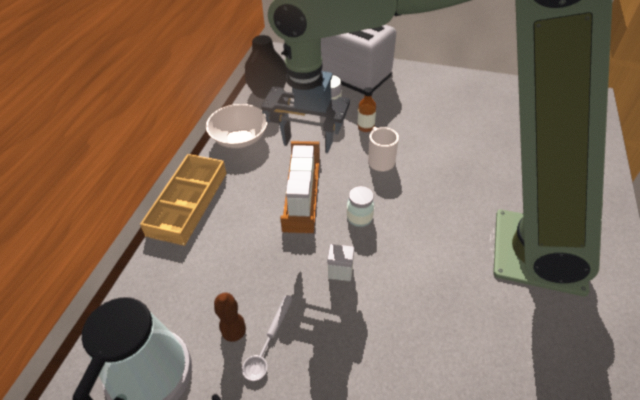

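View pics/wrist0.png

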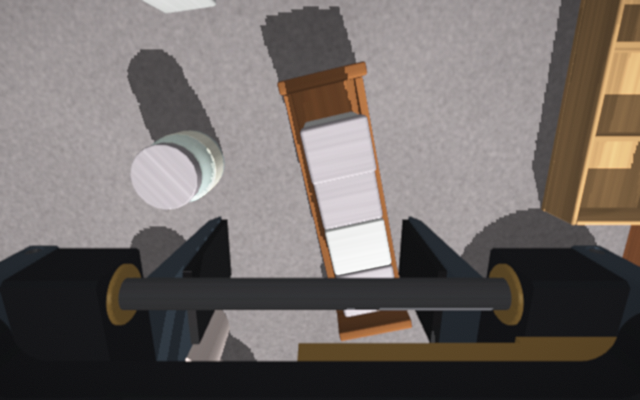

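The wrist view shows the rack yawed by roughly 10°, with its right-end wall at (325,80) and tin tops at (338,148), (347,200), (360,248) and one partly hidden at (368,290). The side and scene views show the loose tin at (341,262) and (381,182). I'll zoom in to identify the tall tin.

Run:
```python
from h import *
a=cv2.imread("pics/scene0.png")[155:245,245:405]; b=cv2.imread("pics/side0.png")[130:290,270:370]
a=cv2.resize(a,None,fx=4.9,fy=4.9,interpolation=cv2.INTER_CUBIC)[:,:784]
cv2.imwrite("pics/sz.png",a)
b=cv2.resize(b,None,fx=3.7,fy=3.7,interpolation=cv2.INTER_CUBIC); cv2.imwrite("pics/dz.png",b)
for p in [(575,0,0),(575,-100,0),(675,0,0)]: print(proj("wrist",p),proj("scene",p),proj("side",p))
```

```text
[[315.40900542 167.1269252 ]] [[323.48622636 216.12561348]] [[310.27983648 204.20691322]]
[[315.51926419 248.49118894]] [[289.35815846 216.03743216]] [[320.54169844 177.95061463]]
[[404.0568416 166.9785222]] [[324.20896293 238.67354342]] [[274.72407674 196.95023092]]
```

View pics/sz.png

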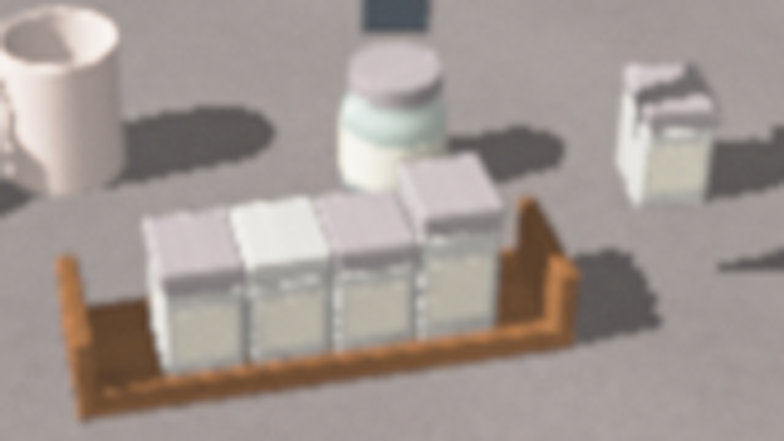

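View pics/dz.png

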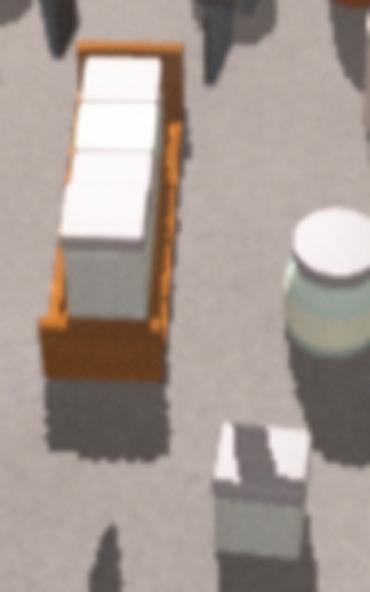

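Order from the robot's left is tall (first), short, short, d. The tall tin's neighbour is the second tin. In the wrist image, up is +y and right is +x. The loose tin's top is centred near pixel (341,253) in the side view. Next I measure with rays.

Run:
```python
from h import *
c=camera_info("wrist"); r=lambda n,u,v,z:ray(n,u,v,z)[:2].round(1)
im=cv2.imread("pics/wrist0.png"); hsv=cv2.cvtColor(im,cv2.COLOR_BGR2HSV)
m=cv2.inRange(hsv,(5,110,60),(18,255,255)); m[:,:250]=0; m[:,430:]=0; m[342:]=0; m[:50]=0
# rack left-end wall top / right-end wall top : z=55
ys,xs=np.nonzero(m); P=np.c_[xs,ys]; print("rack mask hull",cv2.convexHull(P.astype(np.int32))[:,0].tolist())
for uv in [(302,128),(371,117),(376,168),(314,182)]: print("tall",r("wrist",*uv,100))
for uv in [(315,184),(377,171),(383,219),(326,231)]: print("s2",r("wrist",*uv,84))
for uv in [(280,85),(365,65),(340,335),(410,322)]: print("wall",r("wrist",*uv,55))
for uv in [(222,423),(308,430),(305,488),(214,480)]: print("loose side",r("side",270+uv[0]/3.7,130+uv[1]/3.7,76))
for uv in [(625,65),(697,68),(715,112),(640,122)]: print("loose scene",r("scene",245+uv[0]/4.9,155+uv[1]/4.9,76))
print("jar",r("wrist",165,175,85), "jar side",r("side",361,197,85),"mill",r("side",226,297,140),"mug",r("side",383,137,95),"bottle",r("side",368,97,140))
```

```text
rack mask hull [[411, 326], [410, 327], [395, 330], [364, 336], [342, 340], [341, 339], [340, 337], [278, 86], [278, 83], [279, 82], [281, 81], [351, 64], [361, 62], [363, 62], [364, 63], [365, 65], [411, 325]]
tall [564.1  52.5]
tall [619.6  61.1]
tall [625.6  19.4]
tall [573.7   7.5]
s2 [574.6   1.7]
s2 [629.4  13.4]
s2 [637.1 -31.7]
s2 [584.7 -43.4]
wall [543.  87.]
wall [619.4 103.8]
wall [ 602.2 -180. ]
wall [ 679.3 -163.1]
loose side [476.1 166. ]
loose side [424.  157.4]
loose side [416. 199.]
loose side [469.8 207.7]
loose scene [426.8 156. ]
loose scene [430.2 201.8]
loose scene [483.4 204.5]
loose scene [495.4 156.5]
jar [441.8  10.4] jar side [438.1  15.3] mill [626.1 384.8] mug [ 426.4 -204.6] bottle [ 492.9 -309.7]
```

Request:
{"name": "move_arm", "arguments": {
  "motion": [
    [76,[0.42,0.7,0],[0,0,0.8]],
    [76,[0.42,0.7,0],[0,0,0.8]],
    [76,[0,0,0],[0,0,0.8]],
    [76,[0,0,0],[0,0,0.7]],
    [76,[0,0,0],[0,0,0]],
    [76,[0,0,0],[0,0,0]]
  ]
}}

```text
time_s: 0.65
ee_pos: [595.8, 35.0, 213.6]
ee_rot: [-180.0, -0.0, 102.3]
force: [0.2, -0.9, -0.3]
gripper_width: 75.9
gripper_force: 0.0
```

Run:
```python
from h import *
s=state(); print(s["ee_pos"],s["ee_rot"],s["gripper_width"])
c=camera_info("wrist"); im=grab_frame("wrist")
import json; json.dump({k:np.array(v).ravel().tolist() if np.ndim(v) else v for k,v in c.items()},open("c1.json","w"))
cv2.imwrite("pics/w1.png",im)
```

```text
[595.8453011   35.03601414 213.62824255] [-1.79966194e+02 -5.82827978e-03  1.02331438e+02] 75.91895035033578
```

View pics/w1.png

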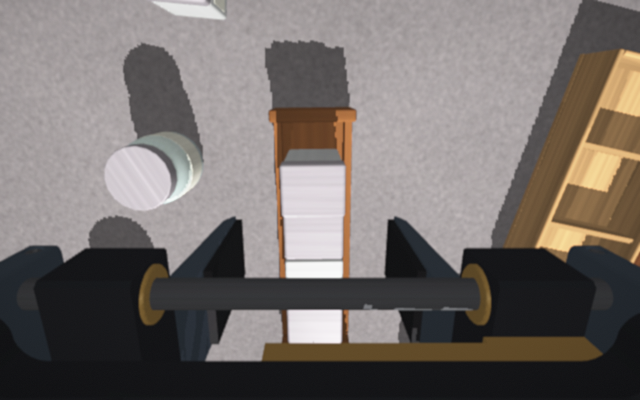

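The rack is now square to the tool. The tall tin's top spans u 281–344, v 164–215. The left end wall's top is at v≈108–120, and the second tin's top ends at v≈261.

Run:
```python
from h import *
r=lambda u,v,z:ray("wrist",u,v,z)[:2]
a=np.radians(102.33-90); T=np.array([[np.cos(a),np.sin(a)],[-np.sin(a),np.cos(a)]]); o=np.array([595.8,35])
f=lambda u,v,z:(T@(r(u,v,z)-o)).round(1)
print("tall corners",f(282,164,100),f(343,164,100),f(345,215,100),f(281,215,100))
print("s2",f(285,218,84),f(342,218,84),f(343,261,84),f(284,261,84))
print("wall",f(269,109,55),f(356,108,55),"inner",f(275,121,55))
print("mid tall",r(313,190,100),"s2",r(313.5,240,84))
```

```text
tall corners [-27.4  22.8] [23.4 22.7] [ 26.1 -22.3] [-29.6 -22.2]
s2 [-27.6 -30.7] [ 24.9 -30.8] [ 26.7 -74.4] [-29.7 -74.3]
wall [-42.4  65.8] [38.1 66.5] inner [-37.2  54.9]
mid tall [594.11501494  34.95901828] s2 [605.64338139 -16.76024364]
```

Request:
{"name": "move_arm", "arguments": {
  "motion": [
    [76,[-0.07,-0.02,-0.9],[0,0,0]],
    [76,[0,0,-0.9],[0,0,0]],
    [76,[0,0,-0.9],[0,0,0]],
    [76,[0,0,-0.9],[0,0,0]],
    [76,[0,0,-0.9],[0,0,0]],
    [76,[0,0,-0.9],[0,0,0]],
    [76,[0,0,-0.9],[0,0,0]],
    [76,[0,0,-0.5],[0,0,0]],
    [76,[0,0,-0.22],[0,0,0]],
    [76,[0,0,0],[0,0,0]],
    [50,[0,0,0],[0,0,0]],
    [50,[0,0,0],[0,0,0]],
    [50,[0,0,0],[0,0,0]],
    [50,[0,0,0],[0,0,0]],
    [50,[0,0,0],[0,0,0]],
    [50,[0,0,0],[0,0,0]]
  ],
  "grip_force": 10
}}

```text
time_s: 2.03
ee_pos: [595.0, 34.5, 39.6]
ee_rot: [179.9, 0.0, 102.4]
force: [0.5, 0.1, 5.4]
gripper_width: 56.2
gripper_force: 10.0
```

Request:
{"name": "move_arm", "arguments": {
  "motion": [
    [50,[-0.04,0.18,0],[0,0,0]],
    [50,[-0.04,0.18,0],[0,0,0]],
    [50,[-0.04,0.18,0],[0,0,0]],
    [50,[-0.04,0.18,0],[0,0,0]],
    [50,[-0.04,0.18,0],[0,0,0]],
    [50,[-0.04,0.18,0],[0,0,0]],
    [50,[0,0,0],[0,0,0]],
    [50,[0,0,0],[0,0,0]]
  ]
}}

```text
time_s: 2.7
ee_pos: [589.1, 62.1, 39.7]
ee_rot: [179.9, -0.0, 102.4]
force: [-0.5, 1.7, 5.7]
gripper_width: 56.1
gripper_force: 10.0
```

Request:
{"name": "move_arm", "arguments": {
  "motion": [
    [76,[0,0,0],[0,0,0]],
    [76,[0,0,0],[0,0,0]],
    [76,[0,0,0],[0,0,0]],
    [76,[0,0,0],[0,0,0]],
    [76,[0.1,-0.5,0],[0,0,0]],
    [76,[0.1,-0.5,0],[0,0,0]],
    [76,[0.1,-0.5,0],[0,0,0]],
    [76,[0.1,-0.5,0],[0,0,0]],
    [76,[0.11,-0.5,0],[0,0,0]],
    [76,[0.11,-0.5,0],[0,0,0]],
    [76,[0,0,0],[0,0,0]],
    [50,[0,0,0],[0,0,0]],
    [50,[0,0,0],[0,0,0]],
    [50,[0,0,0],[0,0,0]],
    [50,[0,0,0],[0,0,0]],
    [50,[0,0,0],[0,0,0]]
  ],
  "grip_force": 15
}}

```text
time_s: 4.03
ee_pos: [603.7, -12.9, 38.5]
ee_rot: [180.0, -0.0, 102.4]
force: [0.6, -0.2, -1.1]
gripper_width: 55.6
gripper_force: 15.0
```

Gripped. Now I push the three short tins right by 37 mm.

Request:
{"name": "move_arm", "arguments": {
  "motion": [
    [50,[0.04,-0.18,0],[0,0,0]],
    [50,[0.04,-0.18,0],[0,0,0]],
    [50,[0.04,-0.18,0],[0,0,0]],
    [50,[0.04,-0.18,0],[0,0,0]],
    [50,[0.04,-0.18,0],[0,0,0]],
    [50,[0.04,-0.18,0],[0,0,0]],
    [50,[0.04,-0.18,0],[0,0,0]],
    [50,[0.04,-0.18,0],[0,0,0]],
    [50,[0,0,0],[0,0,0]],
    [50,[0,0,0],[0,0,0]]
  ]
}}

```text
time_s: 4.87
ee_pos: [612.0, -50.3, 38.5]
ee_rot: [180.0, 0.1, 102.4]
force: [-0.1, 0.1, -0.1]
gripper_width: 55.8
gripper_force: 15.0
```

Request:
{"name": "move_arm", "arguments": {
  "motion": [
    [76,[0,0,0],[0,0,0]],
    [76,[0,0,0],[0,0,0]],
    [76,[0,0,0],[0,0,0]],
    [76,[0,0,0],[0,0,0]],
    [80,[0,0,0.8],[0,0,0]],
    [80,[0,0,1],[0,0,0]],
    [80,[0,0,1],[0,0,0]],
    [80,[0,0,1],[0,0,0]],
    [80,[0,0,1],[0,0,0]],
    [80,[0,0,1],[0,0,0]],
    [80,[0,0,1],[0,0,0]],
    [80,[0,0,1],[0,0,0]],
    [80,[0,0,0],[0,0,0]],
    [80,[0,0,0],[0,0,0]]
  ]
}}

```text
time_s: 6.03
ee_pos: [612.4, -49.4, 235.1]
ee_rot: [179.8, 0.1, 102.4]
force: [-1.1, 0.3, -0.4]
gripper_width: 79.6
gripper_force: 0.0
```

Run:
```python
from h import *
print(state()["ee_pos"]); cv2.imwrite("pics/w2.png",grab_frame("wrist"))
```

```text
[612.40647846 -49.43838197 235.08313632]
```

View pics/w2.png

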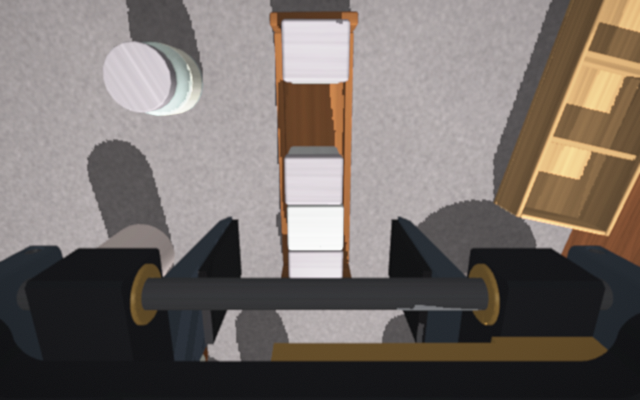

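The gap is open: tall tin's top spans u 283–349 and v 20–82, the neighbour's top spans u 285–342 and v 157–204. Next I move over the loose tin.

Run:
```python
from h import *
r=lambda u,v,z:ray("wrist",u,v,z)[:2]
a=np.radians(12.4); T=np.array([[np.cos(a),np.sin(a)],[-np.sin(a),np.cos(a)]]); o=np.array([612.4,-49.4])
f=lambda u,v,z:(T@(r(u,v,z)-o)).round(1)
t=f(316,82,100); s0=f(313,157,84); s1=f(313,204,84); print("tall edge",t,"s2",s0,s1, "tall x",f(283,80,100),f(349,80,100),"s2 x",f(285,200,84),f(342,200,84),"tall far",f(316,20,100))
g=np.array([(f(316,60,100)[0]+s1[0])/2,(t[1]+s0[1])/2]); print("gap",t[1]-s0[1],"centre world",T.T@g+o)
```

```text
tall edge [ 0.3 88.9] s2 [-2.5 22.8] [ -2.7 -23.2] tall x [-27.3  90.5] [27.8 90.4] s2 x [-29.7 -19.1] [ 25.4 -19.2] tall far [  0.3 136. ]
gap 66.10000000000001 centre world [599.23502524   4.88946435]
```

Request:
{"name": "move_arm", "arguments": {
  "motion": [
    [80,[-0.66,0.93,0],[0,0,0]],
    [80,[-0.66,0.93,0],[0,0,0]],
    [80,[-0.66,0.93,0],[0,0,0]],
    [80,[-0.66,0.93,0],[0,0,0]],
    [80,[-0.66,0.93,0],[0,0,0]],
    [80,[-0.66,0.93,0],[0,0,0]],
    [80,[-0.66,0.93,0],[0,0,0]],
    [80,[-0.66,0.93,0],[0,0,0]],
    [80,[-0.66,0.93,0],[0,0,0]],
    [80,[-0.66,0.93,0],[0,0,0]],
    [80,[0,0,0],[0,0,0]],
    [80,[0,0,0],[0,0,0]],
    [80,[0,0,0],[0,0,0]]
  ]
}}

```text
time_s: 7.17
ee_pos: [446.6, 182.6, 232.5]
ee_rot: [-179.9, 0.1, 102.4]
force: [0.6, -0.2, 0.4]
gripper_width: 79.9
gripper_force: 0.0
```

Run:
```python
from h import *
print(state()["ee_pos"],state()["ee_rot"]); im=grab_frame("wrist"); cv2.imwrite("pics/w3.png",im)
```

```text
[446.59809418 182.55165621 232.51215123] [-1.79909435e+02  5.15127164e-02  1.02426702e+02]
```

View pics/w3.png

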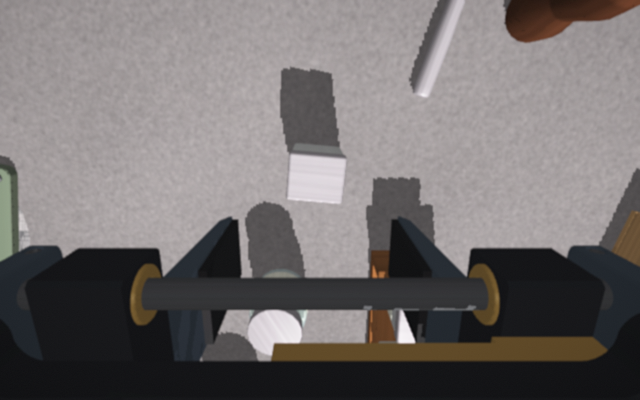

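The loose tin's top corners are at about (290,153), (346,155), (342,203) and (287,199), so it is turned about −3° relative to the tool.

Run:
```python
from h import *
p=[ray("wrist",u,v,76)[:2] for u,v in [(290,153),(346,155),(342,203),(287,199)]]
for a,b in((0,1),(3,2)): d=p[b]-p[a]; print(np.hypot(*d),np.degrees(np.arctan2(d[1],d[0])))
for a,b in((3,0),(2,1)): d=p[b]-p[a]; print(np.hypot(*d),np.degrees(np.arctan2(-d[0],d[1])))
print(sum(p)/4)
```

```text
53.36819149888497 10.207123743615396
54.58813386568942 7.9274644848104066
45.877149195487156 7.4301347204365875
48.00602594964394 8.958677106718318
[447.90383941 183.23896364]
```

Request:
{"name": "move_arm", "arguments": {
  "motion": [
    [80,[0.05,0.03,-1],[0,0,-0.95]],
    [80,[0,0,-1],[0,0,0]],
    [80,[0,0,-1],[0,0,0]],
    [80,[0,0,-1],[0,0,0]],
    [80,[0,0,-1],[0,0,0]],
    [80,[0,0,-1],[0,0,0]],
    [80,[0,0,-1],[0,0,0]],
    [80,[0,0,-0.6],[0,0,0]],
    [80,[0,0,-0.38],[0,0,0]],
    [80,[0,0,0],[0,0,0]],
    [80,[0,0,0],[0,0,0]],
    [50,[0,0,0],[0,0,0]],
    [50,[0,0,0],[0,0,0]],
    [50,[0,0,0],[0,0,0]],
    [50,[0,0,0],[0,0,0]],
    [50,[0,0,0],[0,0,0]],
    [50,[0,0,0],[0,0,0]],
    [50,[0,0,0],[0,0,0]]
  ],
  "grip_force": 25
}}

```text
time_s: 8.72
ee_pos: [448.2, 183.9, 34.7]
ee_rot: [179.9, -0.0, 98.6]
force: [-1.2, -0.8, 6.8]
gripper_width: 55.9
gripper_force: 25.0
```

Request:
{"name": "move_arm", "arguments": {
  "motion": [
    [50,[0,0,0.5],[0,0,0]],
    [50,[0,0,1],[0,0,0]],
    [50,[0,0,1],[0,0,0]],
    [50,[0,0,1],[0,0,0]],
    [50,[0,0,1],[0,0,0]],
    [50,[0,0,0.5],[0,0,0]],
    [50,[0.3,-0.3,0],[0,0,0.5]],
    [50,[0.65,-0.75,0],[0,0,0.45]],
    [50,[0.75,-0.85,0],[0,0,0]],
    [50,[0.75,-0.9,0],[0,0,0]],
    [50,[0.75,-0.9,0],[0,0,0]],
    [50,[0.75,-0.9,0],[0,0,0]],
    [50,[0.75,-0.9,0],[0,0,0]],
    [50,[0.65,-0.8,0],[0,0,0]],
    [50,[0.45,-0.56,0],[0,0,0]],
    [50,[0.24,-0.3,0],[0,0,0]],
    [50,[0,0,0],[0,0,0]],
    [50,[0,0,0],[0,0,0]],
    [50,[0,0,0],[0,0,0]]
  ]
}}

```text
time_s: 10.3
ee_pos: [597.9, 5.7, 158.6]
ee_rot: [-179.9, -0.1, 102.4]
force: [-0.5, 0.7, -2.0]
gripper_width: 56.0
gripper_force: 25.0
```

Run:
```python
from h import *
s=state();print(s["ee_pos"],s["ee_rot"],s["gripper_width"]); cv2.imwrite("pics/w4.png",grab_frame("wrist"))
```

```text
[597.92574362   5.72466148 158.59311754] [-1.79918159e+02 -5.51400764e-02  1.02439518e+02] 56.04047235538772
```

View pics/w4.png

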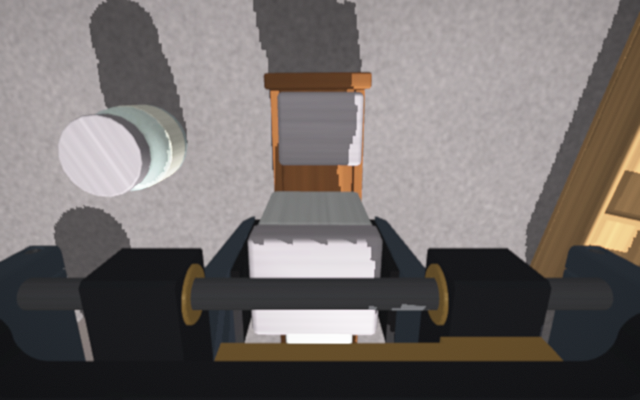

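The held tin's top spans v≈237–335. The tall tin's right edge is at v≈165.

Run:
```python
from h import *
a=np.radians(12.4); T=np.array([[np.cos(a),np.sin(a)],[-np.sin(a),np.cos(a)]]); o=np.array([597.9,5.7])
f=lambda u,v,z:(T@(ray("wrist",u,v,z)[:2]-o)).round(1)
print("tall edge",f(320,165,100),f(320,92,100),"held",f(250,238,200),f(380,237,200),f(248,335,200),f(382,335,200))
print("gap centre from before",T@(np.array([599.2,4.9])-o))
```

```text
tall edge [ 3.5 33. ] [ 3.3 80.1] held [-26.2  22.5] [26.3 22.9] [-29.5 -23.7] [ 29.6 -23.7]
gap centre from before [ 1.0978857  -1.06049375]
```

Request:
{"name": "move_arm", "arguments": {
  "motion": [
    [50,[0.05,0,-0.5],[0,0,0]],
    [50,[0,0,-0.7],[0,0,0]],
    [50,[0,0,-0.6],[0,0,0]],
    [50,[0,0,-0.5],[0,0,0]],
    [50,[0,0,-0.5],[0,0,0]],
    [50,[0,0,-0.5],[0,0,0]],
    [50,[0,0,-0.5],[0,0,0]],
    [50,[0,0,-0.4],[0,0,0]],
    [50,[0,0,-0.3],[0,0,0]],
    [50,[0,0,0],[0,0,0]],
    [50,[0,0,0],[0,0,0]]
  ]
}}

```text
time_s: 11.27
ee_pos: [600.1, 5.1, 46.5]
ee_rot: [-180.0, -0.0, 102.4]
force: [0.3, -0.1, -2.5]
gripper_width: 55.8
gripper_force: 25.0
```

Request:
{"name": "move_arm", "arguments": {
  "motion": [
    [50,[0,0,-0.06],[0,0,0]],
    [50,[0,0,-0.06],[0,0,0]],
    [50,[0,0,-0.04],[0,0,0]],
    [50,[0,0,0],[0,0,0]],
    [50,[0,0,0],[0,0,0]]
  ]
}}

```text
time_s: 11.68
ee_pos: [600.4, 4.7, 42.7]
ee_rot: [180.0, 0.0, 102.4]
force: [0.6, 0.2, -1.5]
gripper_width: 55.9
gripper_force: 25.0
```

Request:
{"name": "move_arm", "arguments": {
  "motion": [
    [50,[0,0,-0.04],[0,0,0]],
    [50,[0,0,0],[0,0,0]],
    [50,[0,0,0],[0,0,0]]
  ]
}}

```text
time_s: 11.93
ee_pos: [600.6, 4.7, 42.7]
ee_rot: [179.9, 0.0, 102.4]
force: [-2.3, 0.2, 4.9]
gripper_width: 55.8
gripper_force: 25.0
```

The tin is on the floor. I release, rise and check.

Request:
{"name": "move_arm", "arguments": {
  "motion": [
    [76,[0,0,0],[0,0,0]],
    [76,[0,0,0],[0,0,0]],
    [76,[0,0,0],[0,0,0]],
    [76,[0,0,0],[0,0,0]],
    [76,[0,0,0],[0,0,0]],
    [76,[0,0,0.5],[0,0,0]],
    [76,[0,0,1],[0,0,0]],
    [76,[0,0,1],[0,0,0]],
    [76,[0,0,1],[0,0,0]],
    [76,[0,0,1],[0,0,0]],
    [76,[0,0,1],[0,0,0]],
    [76,[0,0,1],[0,0,0]],
    [76,[0,0,1],[0,0,0]],
    [76,[0.2,-1,0],[0,0,0]],
    [76,[0.2,-1,0],[0,0,0]],
    [76,[0,0,0],[0,0,0]],
    [76,[0,0,0],[0,0,0]]
  ]
}}

```text
time_s: 13.35
ee_pos: [610.2, -46.0, 228.6]
ee_rot: [-180.0, -0.0, 102.3]
force: [0.4, 0.1, -0.0]
gripper_width: 76.0
gripper_force: 0.0
```

Run:
```python
from h import *
print(state()["ee_pos"]); w=grab_frame("wrist"); s=grab_frame("scene")[155:245,245:405]
s=cv2.resize(s,(400,225),interpolation=cv2.INTER_CUBIC)
v=np.zeros((400,800,3),np.uint8); v[:,:400]=w[:,120:520]; v[:225,400:]=s
cv2.imwrite("pics/w5.png",v)
```

```text
[610.19138093 -46.03039066 228.64838626]
```

View pics/w5.png

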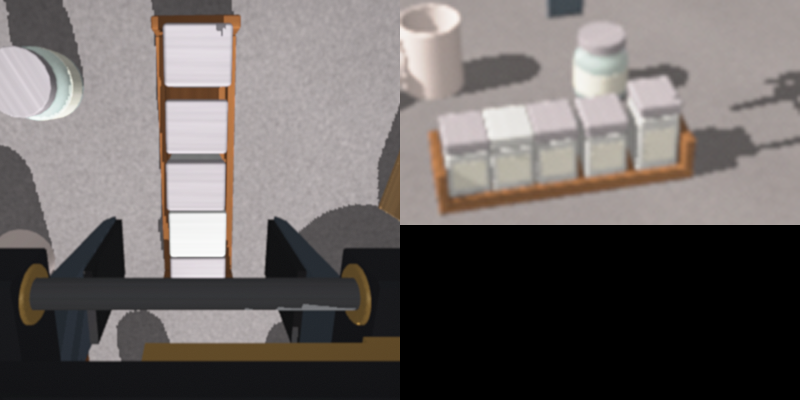

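The tin stands square just right of the tall one: its top is at v 100–152, with the tall tin ending at v≈86 and the next tin starting at v≈162. All five look upright.

```bash
python3 -c "
from h import *
r=lambda u,v,z:ray('wrist',u,v,z)[:2]
print(np.linalg.norm(r(318,56,100)-r(317,127,84)))
print(job_done())"
```

```text
57.83999154387976
the job is handed in; nothing more can be done
None
```

The loose tin now stands in the rack just right of the tall tin, about 58 mm centre to centre; all five look upright and square in the last pictures, and I handed the job in at about 13.5 s (no verdict was shown).

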